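# Lock a circuit board in its inspection fixture

## Task

Of the two clamping fixtures on the bench, one holds a green circuit board. Slide that fixture's aluminium clamp bar up against the board's edge, then drive its orange thumb wedge firmly along the ramp behind the bar until it jams and holds the bar fast. Leave the wedge of the empty fixture where it is and let go of everything.

Things in the scene. Friction and masses are not known exactly. Their poses are not given: they have to be found in the camera images.
- board_edge (a point): middle of the edge of the fixed, flat green board (70 x 100 mm) that the clamp bar closes on, 26 mm above the bench. Its axes are those of its fixture, a dark steel base 184 x 244 x 14 mm screwed to the bench: x level from bar to board (the way the bar closes), y level along the edge, z up. All of the fixture but the two tabs lies below 37 mm.
- clamp_bar: aluminium bar 16 x 130 x 20 mm along the board's edge, with a black tab 14 (x) x 26 (y) x 48 mm tall. Origin: centre of the tab, 60 mm above the bench; axes as board_edge. Slides along x only, about 3 N friction, stays where left; starts 18 to 30 mm short of the board. Against the board its origin is 8 mm short of board_edge in x, 40 mm along +y.
- wedge: orange wedge, captive on its ramp behind the bar: body 70 (y) x 34 (nose) to 48 x 20 mm, orange tab 26 (x) x 14 (y) x 48 mm tall. Origin: centre of the tab, 60 mm above the bench; axes as board_edge. Slides only towards (x, y) = (0.196, 0.981), about 2 N friction, stays where left; starts 70 to 90 mm drawn back. Its nose meets the bar's end unless the bar is within 12 mm of the board.
- wedge_home (a point): where the wedge's origin lies when it has just come tight behind the bar, the bar being against the board: 36.5 mm along -x and 35 mm along -y from board_edge, 60 mm above the bench, axes as board_edge. A further push of 10 to 15 N along the ramp jams it, giving a few mm at most; it does not spring back.
- spare_wedge: identical orange wedge of the identical but empty fixture (no board in it), to be left alone. Origin: centre of its tab, 60 mm above the bench; axes as for the wedge, in that fixture's own direction.

How it is judged:
By the outcome, as a careful person would: the job done as asked, in the order asked, and still so for the second after the job is handed in, with the robot touching nothing.
It also fails if it takes over 42 s, if anything falls off the work surface, if the arm or the gripper's body presses on something with over 40 N, if the wrist force passes 120 N, or if a joint passes its speed limit or range.

## Robot

A 7-joint arm with a two-finger parallel gripper is mounted at the origin on the work surface. World frame = base frame: x ahead of the robot, y to its left, z up, the work surface at z = 0. Lengths are in m, angles in rad, forces in N, time in s.
With the tool pointing down it reaches from about 0.425 to 0.875 m from the base axis. Payload 9.9 kg.
Tool frame: the origin (TCP) lies between the finger pads; the fingertips stand 8 mm ahead of it and the grasp point (between the pads) lies 11 mm behind it (ctrl.finger_overhang is the z of the fingertips in the tool frame, in m); z points along the fingers, y is the direction in which the jaws open and shut (so a half turn about z gives the same grasp; the last joint's range is limited). The gripper opens to 85 mm and grips with 20 to 120 N. Pads are 22 mm wide; open, the fingers measure 114 mm over their backs; the gripper's body (76 mm by 85 mm) begins 54 mm behind the grasp point. The pads swing forward as they close: fully open they stand 13 mm farther back than shut.
Start: joints at [1.254, 0.576, 0.025, 1.437, -0.015, 1.129, -0.057], TCP at [0.156, -0.657, 0.213] pointing down, gripper open.
Joint ranges: [-2.76, 2.76], [-0.34, 2.15], [-1.52, 1.57], [0.19, 2.46], [-1.09, 4.23], [0.17, 1.99], [-2.82, 2.82]. Speed limits (rad/s): [2.22, 2.22, 3.01, 3.01, 3.14, 3.14, 3.14].

## Interface

Orientations are given as a rotation vector (axis times angle).
In Python, from cell import ctrl, optics, workorder gives the robot as it stands.
- The arm moves only by the tool drive_tool, never from a script. Its argument "plan" is one flat list of numbers, 7 for each row, row after row: the shift along the tool's x, y, z in mm, then the turn, a rotation vector about the tool's x, y, z in degrees, then the finger opening in mm, from 0 to 85.4. A call has 1 to 8 rows; each row is the pose to reach, as a shift and turn from the pose commanded when the call began, along the tool's axes at that moment; what a row does not reach only later rows make up. A row lasts 1/12 s, in which the tool goes at most 41.7 mm and 7.16 degrees, less where a joint would pass 70% of its speed; a pose out of reach is approached as far as the arm can. A call with a gripper value outside its range is refused whole. The fingers move at their own pace and stop on an object; the grip force is fixed at half the most. Time passes only in rows, so rows that repeat a pose let the fingers close. It gives the time, the measured TCP pose, the force and the opening at its end, in the units of the state.
- ctrl.observe(): the state, without advancing time (a new reading comes with each control period).
- optics.grab_frame(name): name is "side" or "top" or "wrist"; returns a dict with "color" (420x560x3 uint8, red, green, blue), "fx", "fy", "cx", "cy" (pixels), "pose" (4x4, takes a point from camera to world coordinates); the wrist camera has in their place "T_tool_cam" (4x4, takes a point from camera to tool coordinates, whose origin is the TCP and whose axes are the flange's). Camera axes: x right, y up, looking along -z (the intrinsics and any distortion apply to the point x, -y, -z); pixel columns grow to the right and rows downward; lengths in m; the calibration is good to about 2 mm. The wrist camera is an equidistant fisheye: a pixel r from the principal point sees the ray r / f radians off the axis. A picture is of the moment at which its call begins: read the wrist's pose just before it. There is no depth.
- workorder.finish_job(): hands the job in, once; it reports no verdict.
The state is a dict: "time": time; "joint_pos": joint angles; "joint_velocities": joint speeds; "effort": joint torques, N m; "position": TCP position; "tool_rot": TCP orientation; "wrist_force": force on the tool from outside, world axes, zero at the start; "ft_torque": the same for the moment, N m; "opening": finger opening in m.
Only numpy, scipy, OpenCV 4.12 (cv2) and the standard library are available. Lean on these libraries where they do the work, as an engineer would, in place of code of your own. Each camera call takes 0.05 s, during which the arm holds its last target. There are 200 camera calls.

## Working session

There is one attempt and no reset: what is moved stays moved. The work goes in short steps, Python scripts to look and compute and a tool call to move; the robot and the scene stay as the last step left them, time stands still between calls to the robot, and variables do not carry over. Pictures are saved under pics/ and viewed, about 8 in all and at most 12, crops included, and the job is handed in when it is done.

Besides the shell and the picture viewer there is one more tool, called after "Request:" in YAML: its name, and indented under it one key for each argument. drive_tool: Moves the arm, as the interface text tells. Its arguments: {"type":"object","properties":{"plan":{"type":"array","items":{"type":"number"}}},"required":["plan"]}

```bash
mkdir -p pics; python3 - <<'E'
from cell import ctrl, optics
import cv2, numpy as np, pickle
print({k:np.round(v,4).tolist() if not np.isscalar(v) else v for k,v in ctrl.observe().items()}, ctrl.finger_overhang)
for n in("top","side"):
    f=optics.grab_frame(n); pickle.dump(f,open(f"{n}.pkl","wb"))
    print(n,{k:np.round(v,4).tolist() for k,v in f.items() if k!="color"})
    cv2.imwrite(f"pics/{n}1.png",f["color"][:,:,::-1])
E
```

```text
{'time': 0.0, 'joint_pos': [1.2542, 0.5765, 0.0248, 1.4379, -0.015, 1.129, -0.0565], 'joint_velocities': [0.0003, -0.0001, -0.0003, -0.0004, 0.001, -0.0006, 0.0001], 'effort': [0.0006, -76.5758, 2.2507, -28.5967, 0.0154, 0.0128, 0.0], 'position': [0.1556, -0.6563, 0.2118], 'tool_rot': [-3.1187, -0.3647, 0.0005], 'wrist_force': [0.7374, 0.4231, 0.5189], 'ft_torque': [0.0099, 0.033, -0.0195], 'opening': 0.08528368230972534} 0.008
top {'fx': 526.7081, 'fy': 526.7081, 'cx': 277.0595, 'cy': 214.4977, 'pose': [[-0.0152, 0.9832, -0.1821, 0.3708], [-0.9994, -0.0094, 0.0327, 0.0077], [0.0304, 0.1825, 0.9827, 0.9769], [0.0, 0.0, 0.0, 1.0]]}
side {'fx': 396.3834, 'fy': 396.3834, 'cx': 277.9309, 'cy': 212.0654, 'pose': [[-0.9806, 0.115, -0.1586, 0.4624], [-0.196, -0.5709, 0.7973, 0.4928], [0.0012, 0.8129, 0.5824, 0.455], [0.0, 0.0, 0.0, 1.0]]}
```

View pics/top1.png

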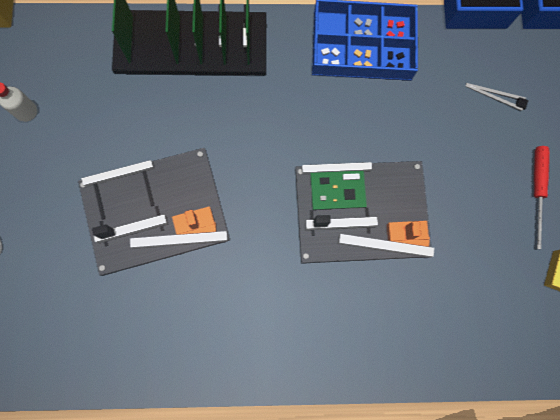

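View pics/side1.png

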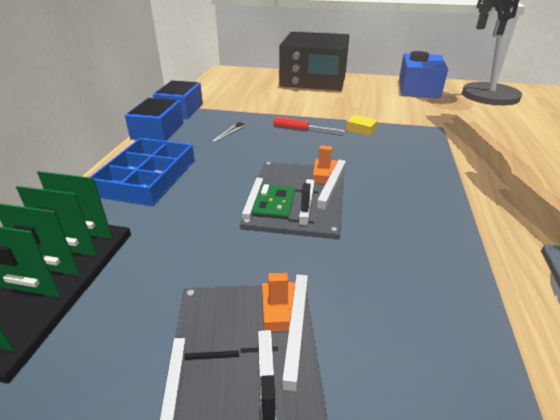

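The board fixture is the right-hand one in the top view: board ~(338,189), bar tab ~(322,220), wedge tab ~(417,229). The empty fixture is on the left, with its wedge at (193,220).

```bash
cat > h.py <<'E'
import numpy as np, pickle, cv2
def load(n): return pickle.load(open(n+".pkl","rb"))
def ray(f,u,v,z):
    T=f["pose"]; d=T[:3,:3]@np.array([(u-f["cx"])/f["fx"],-(v-f["cy"])/f["fy"],-1])
    o=T[:3,3]; return o+d*(z-o[2])/d[2]
def proj(f,p):
    T=f["pose"]; q=T[:3,:3].T@(np.asarray(p)-T[:3,3]); return f["cx"]+f["fx"]*q[0]/-q[2], f["cy"]-f["fy"]*q[1]/-q[2]
E
python3 - <<'E'
from h import *
for n,(x0,y0,x1,y1) in {"top":(290,150,440,270),"side":(240,140,360,240)}.items():
    f=load(n); c=f["color"]; r,g,b=[c[:,:,i].astype(int) for i in range(3)]
    m=((g>r*1.5)&(g>b*1.3)&(g>50)).astype(np.uint8); w=np.zeros_like(m); w[y0:y1,x0:x1]=1
    m=cv2.morphologyEx(m*w,cv2.MORPH_CLOSE,np.ones((9,9)))
    ct=max(cv2.findContours(m,0,2)[0],key=cv2.contourArea)
    W=np.array([ray(f,u,v,.026)[:2] for u,v in ct[:,0]],np.float32)*1000
    rc=cv2.minAreaRect(W); print(n,"board",rc,cv2.boxPoints(rc).round(1).tolist())
    s=5; cv2.imwrite(f"pics/{n}2.png",cv2.resize(c[y0:y1,x0:x1,::-1],None,fx=s,fy=s,interpolation=cv2.INTER_CUBIC))
E
```

```text
top board ((593.260009765625, -137.85572814941406), (69.85973358154297, 99.66291046142578), 2.0566928386688232) [[556.5999755859375, -89.30000305175781], [560.0999755859375, -188.89999389648438], [630.0, -186.39999389648438], [626.4000244140625, -86.80000305175781]]
side board ((595.20458984375, -134.75697326660156), (69.66223907470703, 104.39945220947266), 2.235809326171875) [[558.4000244140625, -84.0], [562.4000244140625, -188.3000030517578], [632.0, -185.60000610351562], [628.0, -81.19999694824219]]
```

View pics/top2.png

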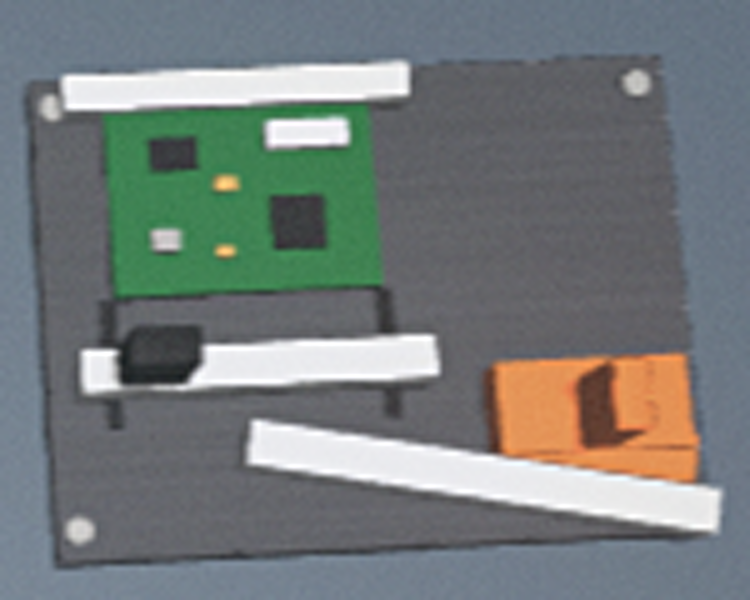

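View pics/side2.png

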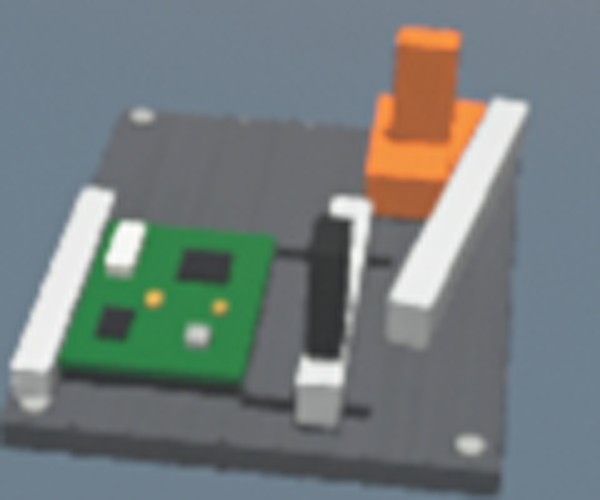

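```bash
cat >> h.py <<'E'
def box(c,s,ex,ey):
    ez=np.array([0,0,1.]); return [c+a*s[0]/2*ex+b*s[1]/2*ey+d*s[2]/2*ez for a in(-1,1) for b in(-1,1) for d in(-1,1)]
E
python3 - <<'E'
from h import *
from scipy.spatial.transform import Rotation as R
th=np.radians(2.1); ex=np.array([np.cos(th),np.sin(th),0]); ey=np.array([-ex[1],ex[0],0])
# silhouette fits: mask bbox vs projected tab box
for n,BE in (("top",[.5583,-.1391,.026]),("side",[.5604,-.1362,.026])):
    f=load(n); BE=np.array(BE); c=f["color"]
    u,v={"top":(417.2,229.2),"side":(325.6,147.8)}[n]
    p=ray(f,u,v,.084)-BE; print(n,"wedge tab rel fixture mm",p@ex*1e3,p@ey*1e3,"world",(p+BE).round(4))
    w,h0,s=[0]*3
    x0,y0={"top":(290,150),"side":(240,140)}[n]
    im=cv2.resize(c[y0:y0+120,x0:x0+150,::-1],None,fx=5,fy=5,interpolation=cv2.INTER_CUBIC)
    home=BE-.0365*ex-.035*ey; home[2]=.06
    t=(p+BE-home)@(0.196*ex+.981*ey); wc=home+t*(0.196*ex+.981*ey)
    print("  t",t, "lateral",((p+BE-home)@(0.981*ex-.196*ey)))
    for gap in (.022,.026,.030):
        bc=BE-(.008+gap)*ex+.04*ey; bc[2]=.06
        P=np.array([proj(f,q) for q in box(bc,(.014,.026,.048),ex,ey)],np.float32)
        print("  gap",gap,"bbox crop",((P.min(0)-[x0,y0])*5).round(),((P.max(0)-[x0,y0])*5).round())
    m=(c.max(2)<45).astype(np.uint8); m2=np.zeros_like(m)
    a,b,cc,d={"top":(312,212,332,228),"side":(299,182,312,214)}[n]; m2[b:d,a:cc]=m[b:d,a:cc]
    k,l,st,_=cv2.connectedComponentsWithStats(m2); i=1+st[1:,4].argmax(); q=st[i]
    print("  dark bbox crop",(q[0]-x0)*5,(q[1]-y0)*5,(q[0]+q[2]-x0)*5,(q[1]+q[3]-y0)*5)
    P=np.array([proj(f,q) for q in box(wc,(.026,.014,.048),ex,ey)]); print("  wedge model bbox crop",((P.min(0)-[x0,y0])*5).round(),((P.max(0)-[x0,y0])*5).round())
E
```

```text
top wedge tab rel fixture mm -54.78623148170477 -123.19629709852825 world [ 0.5081 -0.2642  0.084 ]
  t -0.09010466882407035 lateral -0.0006523188522407712
  gap 0.022 bbox crop [110. 326.] [201. 391.]
  gap 0.026 bbox crop [111. 337.] [202. 402.]
  gap 0.03 bbox crop [111. 348.] [203. 413.]
  dark bbox crop 145 365 190 380
  wedge model bbox crop [575. 356.] [660. 451.]
side wedge tab rel fixture mm -53.5521093307322 -121.40057365272729 world [ 0.5113 -0.2595  0.084 ]
  t -0.08810117618214898 lateral 0.00020639318248632645
  gap 0.022 bbox crop [303. 217.] [355. 372.]
  gap 0.026 bbox crop [314. 218.] [366. 373.]
  gap 0.03 bbox crop [325. 219.] [377. 374.]Traceback (most recent call last):
  File "<stdin>", line 21, in <module>
ValueError: attempt to get argmax of an empty sequence
```

Request:
drive_tool:
  plan: [0,0,0,0,0,5.6,0,0,0,0,0,0,11.2,0,0,0,0,0,0,11.2,0,0,0,0,0,0,11.2,0]

```text
time: 0.43
position: [0.1558, -0.6566, 0.2123]
tool_rot: [-3.14, -0.063, 0.001]
wrist_force: [0.5, 0.0, -0.0]
opening: 0.0389
```

Request:
drive_tool:
  plan: [22,-34,0,0,0,0,0,44,-68,0,0,0,0,0,66,-102,0,0,0,0,0,88,-136,0,0,0,0,0,110,-170,0,0,0,0,0,132,-204,0,0,0,0,0,154,-238,0,0,0,0,0,176,-272,0,0,0,0,0]

```text
time: 1.1
position: [0.3221, -0.3766, 0.2129]
tool_rot: [3.141, 0.065, 0.0]
wrist_force: [0.1, 0.1, -0.3]
opening: 0.0
```

Request:
drive_tool:
  plan: [22,-34,0,0,0,0,0,45,-68,0,0,0,0,0,67,-102,0,0,0,0,0,90,-136,0,0,0,0,0,112,-170,0,0,0,0,0,135,-204,0,0,0,0,0,157,-238,0,0,0,0,0,180,-271,0,0,0,0,0]

```text
time: 1.77
position: [0.4918, -0.0989, 0.2129]
tool_rot: [3.141, 0.065, 0.001]
wrist_force: [0.7, -0.7, 0.4]
opening: 0.0002
```

Request:
drive_tool:
  plan: [-8,0,30,0,0,0,0,-8,0,65,0,0,0,0,-8,0,100,0,0,0,0,-8,0,125,0,0,0,0,-8,0,145,0,0,0,0,-8,0,155,0,0,0,0,-8,0,155,0,0,0,0,-8,0,155,0,0,0,0]

```text
time: 2.43
position: [0.483, -0.1011, 0.0575]
tool_rot: [-3.141, -0.062, 0.002]
wrist_force: [0.4, 0.3, 0.8]
opening: 0.0001
```

```bash
python3 - <<'E'
from h import *
from cell import ctrl, optics
print(ctrl.observe()["position"],ctrl.observe()["wrist_force"])
f=optics.grab_frame("side")
cv2.imwrite("pics/side3.png",cv2.resize(f["color"][100:260,200:400,::-1],None,fx=4,fy=4,interpolation=cv2.INTER_CUBIC))
E
```

```text
[ 0.48303789 -0.10111188  0.0575317 ] [0.36800803 0.32053418 0.80729155]
```

View pics/side3.png

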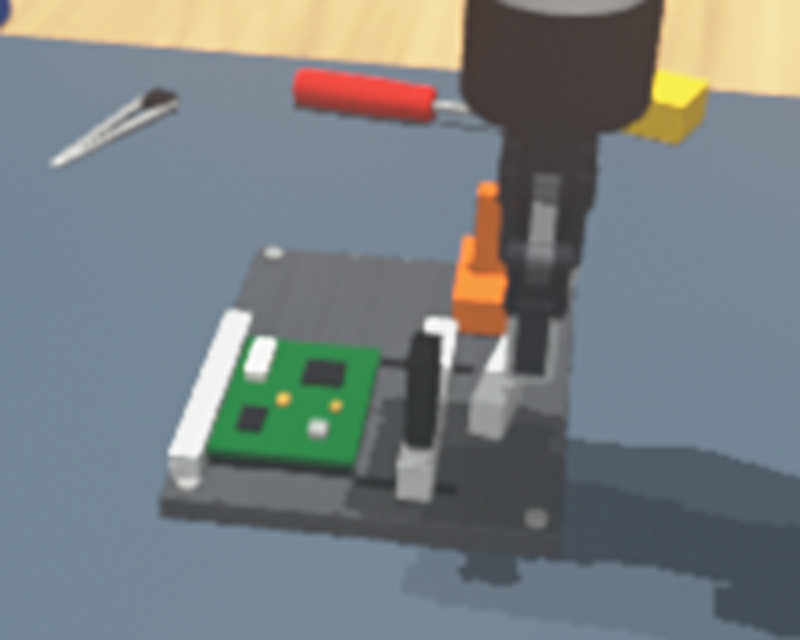

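The closed fingertips (crop ~(530,370)) stand behind the bar tab (~(425,390)), clear of it and lined up. I'll push along tool +x.

Request:
drive_tool:
  plan: [6,0,0,0,0,0,0,12,0,0,0,0,0,0,18,0,0,0,0,0,0,23,0,0,0,0,0,0,28,0,0,0,0,0,0,32,0,0,0,0,0,0,35,0,0,0,0,0,0,37,0,0,0,0,0,0]

```text
time: 3.15
position: [0.5199, -0.0998, 0.0575]
tool_rot: [-3.141, -0.059, 0.002]
wrist_force: [-3.7, -0.4, 1.8]
opening: -0.0003
```

Request:
drive_tool:
  plan: [1,0,0,0,0,0,0,2,0,0,0,0,0,0,3,0,0,0,0,0,0,4,0,0,0,0,0,0,4,0,0,0,0,0,0]

```text
time: 3.57
position: [0.5242, -0.0996, 0.0576]
tool_rot: [-3.141, -0.059, 0.0]
wrist_force: [-3.2, 1.0, -0.6]
opening: -0.0
```

Contact force is about 3 N, so the bar is sliding.

Request:
drive_tool:
  plan: [1,0,0,0,0,0,0,2,0,0,0,0,0,0,3,0,0,0,0,0,0,4,0,0,0,0,0,0,4,0,0,0,0,0,0]

```text
time: 3.98
position: [0.5284, -0.0995, 0.0576]
tool_rot: [-3.141, -0.059, -0.0]
wrist_force: [-2.3, -0.1, -1.2]
opening: -0.0002
```

Request:
drive_tool:
  plan: [1,0,0,0,0,0,0,2,0,0,0,0,0,0,2,0,0,0,0,0,0]

```text
time: 4.23
position: [0.5304, -0.0994, 0.0576]
tool_rot: [-3.141, -0.059, -0.0]
wrist_force: [-3.0, -0.8, -1.3]
opening: -0.0
```

Request:
drive_tool:
  plan: [1,0,0,0,0,0,0,1.5,0,0,0,0,0,0,1.5,0,0,0,0,0,0]

```text
time: 4.48
position: [0.5318, -0.0994, 0.0577]
tool_rot: [-3.141, -0.059, -0.0]
wrist_force: [-2.8, -0.5, -2.2]
opening: -0.0001
```

Request:
drive_tool:
  plan: [1,0,0,0,0,0,0,1,0,0,0,0,0,0]

```text
time: 4.65
position: [0.5328, -0.0993, 0.0577]
tool_rot: [-3.141, -0.059, 0.0]
wrist_force: [-2.0, 0.7, -1.5]
opening: 0.0003
```

Request:
drive_tool:
  plan: [1,0,0,0,0,0,0,1,0,0,0,0,0,0]

```text
time: 4.82
position: [0.5328, -0.0993, 0.0576]
tool_rot: [-3.141, -0.058, 0.003]
wrist_force: [-5.7, 0.6, 0.3]
opening: 0.0001
```

Request:
drive_tool:
  plan: [1,0,0,0,0,0,0,1,0,0,0,0,0,0]

```text
time: 4.98
position: [0.5328, -0.0993, 0.0576]
tool_rot: [-3.141, -0.058, 0.005]
wrist_force: [-9.4, -0.0, 3.9]
opening: -0.0002
```

The bar stopped dead at x=0.5328 while the force rose from 2 to 9 N, so it is against the board. I'll back off, lift and go behind the wedge.

Request:
drive_tool:
  plan: [-10,0,0,0,0,0,0,-20,0,0,0,0,0,0,-20,0,-30,0,0,0,0,-20,0,-60,0,0,0,0,-20,0,-65,0,0,0,0,-23,30,-65,0,0,0,0,-26,65,-65,0,0,0,0,-30,100,-65,0,0,0,0]

```text
time: 5.65
position: [0.5091, -0.201, 0.1234]
tool_rot: [3.14, 0.062, 0.005]
wrist_force: [0.2, -0.7, -0.0]
opening: 0.0
```

Request:
drive_tool:
  plan: [-2,35,0,0,0,0,0,-4,70,0,0,0,0,0,-6,100,0,0,0,0,0,-7,116,0,0,0,0,0,-7,118,0,0,0,0,0,-7,118,0,0,0,0,0]

```text
time: 6.15
position: [0.5056, -0.319, 0.1225]
tool_rot: [3.141, 0.056, 0.001]
wrist_force: [-0.1, 0.0, 0.6]
opening: -0.0001
```

Request:
drive_tool:
  plan: [0,0,25,0,0,0,0,0,0,50,0,0,0,0,0,0,64,0,0,0,0,0,0,64,0,0,0,0,0,0,64,0,0,0,0]

```text
time: 6.57
position: [0.5062, -0.3164, 0.0585]
tool_rot: [-3.14, -0.062, 0.001]
wrist_force: [-1.3, -0.5, 0.3]
opening: 0.0001
```

```bash
python3 - <<'E'
from h import *
from cell import ctrl, optics
print(ctrl.observe()["position"],ctrl.observe()["wrist_force"])
a=optics.grab_frame("side")["color"][100:260,200:400,::-1];b=optics.grab_frame("top")["color"][140:300,280:480,::-1]
cv2.imwrite("pics/both4.png",cv2.resize(np.hstack([a,b]),None,fx=2,fy=2,interpolation=cv2.INTER_CUBIC))
E
```

```text
[ 0.50619698 -0.31637526  0.05852178] [-1.31323008 -0.46589666  0.34684096]
```

View pics/both4.png

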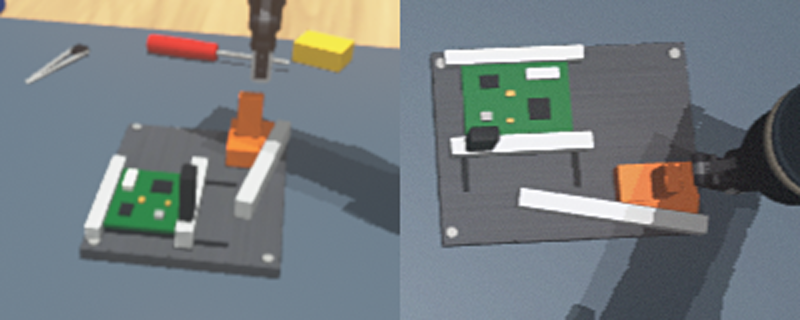

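The bar lies flush on the board's edge (right panel, (520,142)). The fingers are just beyond the wedge tab (~(680,175)) and in line with it. Now I'll push along the ramp.

Request:
drive_tool:
  plan: [1.2,-6,0,0,0,0,0,2.4,-12,0,0,0,0,0,3.6,-18,0,0,0,0,0,4.8,-24,0,0,0,0,0,6,-30,0,0,0,0,0,7.2,-36,0,0,0,0,0,8.4,-42,0,0,0,0,0,9.6,-48,0,0,0,0,0]

```text
time: 7.33
position: [0.5139, -0.2702, 0.059]
tool_rot: [3.14, 0.058, 0.001]
wrist_force: [-0.6, -2.2, 3.8]
opening: -0.0002
```

Request:
drive_tool:
  plan: [1.2,-6,0,0,0,0,0,2.4,-12,0,0,0,0,0,3.6,-18,0,0,0,0,0,4.8,-24,0,0,0,0,0,6,-30,0,0,0,0,0,7,-35,0,0,0,0,0,8,-40,0,0,0,0,0]

```text
time: 7.92
position: [0.5205, -0.2295, 0.059]
tool_rot: [3.141, 0.058, 0.001]
wrist_force: [-0.9, -1.1, 6.1]
opening: 0.0006
```

Request:
drive_tool:
  plan: [0.8,-4,0,0,0,0,0,1.6,-8,0,0,0,0,0,2.4,-12,0,0,0,0,0,3.2,-16,0,0,0,0,0,4,-20,0,0,0,0,0,4,-20,0,0,0,0,0]

```text
time: 8.42
position: [0.5239, -0.2084, 0.059]
tool_rot: [-3.141, -0.06, -0.001]
wrist_force: [-0.1, 1.0, 5.5]
opening: 0.0001
```

Request:
drive_tool:
  plan: [0.4,-2,0,0,0,0,0,0.8,-4,0,0,0,0,0,1.2,-6,0,0,0,0,0,1.2,-6,0,0,0,0,0]

```text
time: 8.75
position: [0.5248, -0.2029, 0.059]
tool_rot: [-3.141, -0.059, -0.001]
wrist_force: [-0.4, 0.3, 5.4]
opening: -0.0001
```

The force along the ramp reads oddly low, so I'll check that the wedge is following.

```bash
python3 - <<'E'
from h import *
from cell import ctrl, optics
print(ctrl.observe()["position"],ctrl.observe()["wrist_force"])
a=optics.grab_frame("side")["color"][100:260,220:380,::-1];b=optics.grab_frame("top")["color"][140:300,290:450,::-1]
cv2.imwrite("pics/both5.png",cv2.resize(np.hstack([a,b]),None,fx=2.5,fy=2.5,interpolation=cv2.INTER_CUBIC))
E
```

```text
[ 0.5247597  -0.20294262  0.05896898] [-0.39833578  0.25282703  5.44076793]
```

View pics/both5.png

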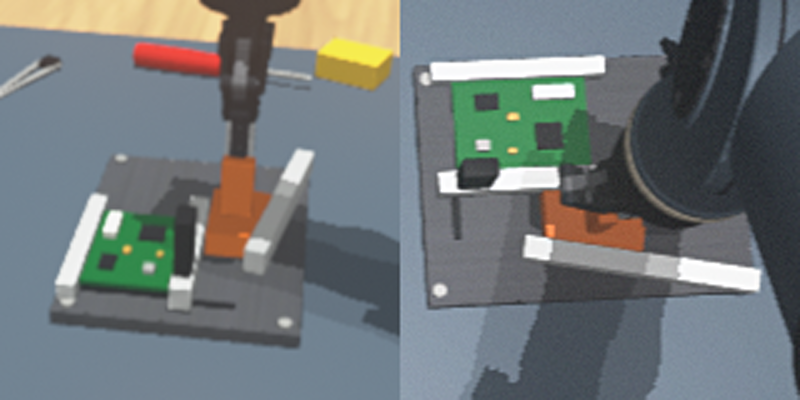

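The wedge has followed (body at ~(585,215) right panel, nose now behind the bar). I'll continue in small steps.

Request:
drive_tool:
  plan: [0.4,-2,0,0,0,0,0,0.6,-3,0,0,0,0,0,0.6,-3,0,0,0,0,0]

```text
time: 9.1
position: [0.5252, -0.2001, 0.059]
tool_rot: [-3.141, -0.059, -0.001]
wrist_force: [0.4, -0.5, 5.9]
opening: -0.0
```

Request:
drive_tool:
  plan: [0.4,-2,0,0,0,0,0,0.4,-2,0,0,0,0,0]

```text
time: 9.27
position: [0.5255, -0.1981, 0.059]
tool_rot: [-3.141, -0.059, -0.001]
wrist_force: [-0.6, -1.7, 5.8]
opening: -0.0001
```

Request:
drive_tool:
  plan: [0.4,-2,0,0,0,0,0,0.4,-2,0,0,0,0,0]

```text
time: 9.43
position: [0.5258, -0.1961, 0.059]
tool_rot: [-3.141, -0.059, -0.001]
wrist_force: [0.4, -0.9, 6.4]
opening: 0.0002
```

Request:
drive_tool:
  plan: [0.4,-2,0,0,0,0,0,0.4,-2,0,0,0,0,0]

```text
time: 9.6
position: [0.5262, -0.194, 0.059]
tool_rot: [-3.141, -0.059, -0.001]
wrist_force: [-0.3, -1.5, 6.2]
opening: 0.0002
```

Request:
drive_tool:
  plan: [0.4,-2,0,0,0,0,0,0.4,-2,0,0,0,0,0]

```text
time: 9.77
position: [0.5265, -0.192, 0.059]
tool_rot: [-3.141, -0.059, -0.001]
wrist_force: [-0.4, -1.4, 5.7]
opening: 0.0004
```

```bash
python3 - <<'E'
from h import *
from cell import ctrl, optics
s=ctrl.observe();print(s["position"],s["wrist_force"],s["ft_torque"],s["time"])
a=optics.grab_frame("side")["color"][120:240,240:360,::-1]
cv2.imwrite("pics/side6.png",cv2.resize(a,None,fx=5,fy=5,interpolation=cv2.INTER_CUBIC))
f=load("side"); th=np.radians(2.1); ex=np.array([np.cos(th),np.sin(th),0]); ey=np.array([-ex[1],ex[0],0])
home=np.array([.5604,-.1362,0])-.0365*ex-.035*ey
for t in (-.02,-.01,0,.005):
    p=home+t*(.196*ex+.981*ey); p[2]=.084; print(t,(np.array(proj(f,p))-[240,120])*5)
    print("  near bottom",(np.array(proj(f,p+.007*ey-[0,0,.048]))-[240,120])*5)
E
```

```text
[ 0.52649781 -0.19202278  0.05897038] [-0.3705225  -1.38057595  5.72716202] [-0.18437779  0.04531914  0.01481791] 9.7667
-0.02 [383.31407014 212.79076947]
  near bottom [374.93342628 327.18956749]
-0.01 [376.15828122 224.46867244]
  near bottom [367.89967836 339.64421832]
0 [368.85833369 236.38183532]
  near bottom [360.72829445 352.34258108]
0.005 [365.15293221 242.42887211]
  near bottom [357.08972032 358.78540086]
```

View pics/side6.png

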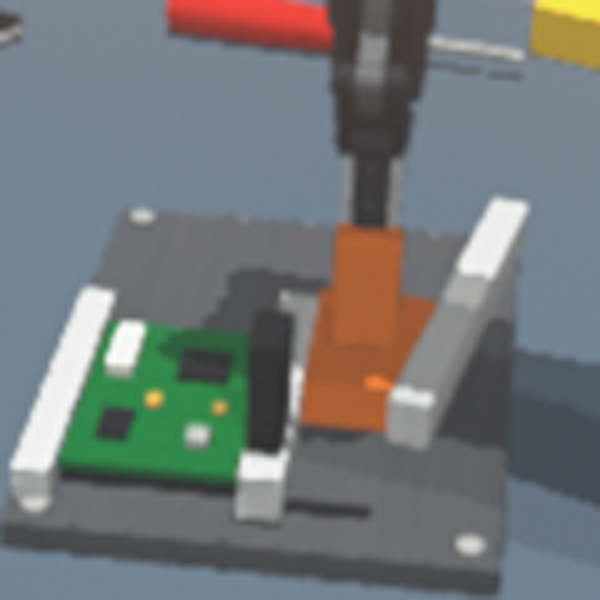

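The wedge tab's near foot at (363,343) puts it about 7 mm short of home. The bar is flush with the board. I'll keep pushing.

Request:
drive_tool:
  plan: [0.4,-2,0,0,0,0,0,0.8,-4,0,0,0,0,0,0.8,-4,0,0,0,0,0]

```text
time: 10.07
position: [0.5267, -0.1901, 0.059]
tool_rot: [3.139, 0.057, 0.001]
wrist_force: [-1.3, -7.7, 4.6]
opening: 0.0
```

Request:
drive_tool:
  plan: [0.4,-2,0,0,0,0,0,0.4,-2,0,0,0,0,0]

```text
time: 10.23
position: [0.5269, -0.1894, 0.059]
tool_rot: [3.138, 0.055, 0.0]
wrist_force: [-1.6, -11.6, 4.3]
opening: -0.0001
```

Request:
drive_tool:
  plan: [0.2,-1,0,0,0,0,0,0.2,-1,0,0,0,0,0]

```text
time: 10.4
position: [0.5269, -0.1893, 0.059]
tool_rot: [3.137, 0.054, 0.0]
wrist_force: [-1.3, -14.2, 4.2]
opening: -0.0001
```

Request:
drive_tool:
  plan: [0.2,-1,0,0,0,0,0,0.2,-1,0,0,0,0,0]

```text
time: 10.57
position: [0.5269, -0.1889, 0.059]
tool_rot: [3.136, 0.053, 0.0]
wrist_force: [-2.5, -16.2, 3.1]
opening: -0.0001
```

Request:
drive_tool:
  plan: [0.3,-1.5,0,0,0,0,0,0.3,-1.5,0,0,0,0,0]

```text
time: 10.73
position: [0.527, -0.1882, 0.059]
tool_rot: [3.136, 0.052, 0.0]
wrist_force: [-2.2, -18.2, 2.1]
opening: -0.0001
```

Request:
drive_tool:
  plan: [0.2,-1,0,0,0,0,0,0.2,-1,0,0,0,0,0,0.2,-1,0,0,0,0,0]

```text
time: 10.98
position: [0.527, -0.188, 0.059]
tool_rot: [3.135, 0.051, 0.0]
wrist_force: [-2.6, -20.4, 2.0]
opening: 0.0
```

It jams at 20 N with hardly any movement. I'll back off, lift and move clear.

Request:
drive_tool:
  plan: [-1,10,0,0,0,0,0,-4,25,0,0,0,0,0,-6,35,0,0,0,0,0,-6,35,-30,0,0,0,0,-6,35,-65,0,0,0,0,-6,60,-100,0,0,0,0,-6,95,-130,0,0,0,0,-6,130,-140,0,0,0,0]

```text
time: 11.65
position: [0.5286, -0.311, 0.2027]
tool_rot: [3.141, 0.065, 0.007]
wrist_force: [1.6, -0.4, -0.6]
opening: -0.0002
```

Request:
drive_tool:
  plan: [-10,35,0,0,0,0,0,-20,70,0,0,0,0,0,-30,105,0,0,0,0,0,-40,140,0,0,0,0,0,-45,160,0,0,0,0,0,-45,160,0,0,0,0,0,-45,160,0,0,0,0,0]

```text
time: 12.23
position: [0.4867, -0.4745, 0.1977]
tool_rot: [-3.14, -0.055, 0.002]
wrist_force: [0.7, 0.1, -0.1]
opening: -0.0001
```

```bash
python3 - <<'E'
from h import *
from cell import ctrl, optics
s=ctrl.observe();print(s["position"],s["wrist_force"],s["time"])
A=optics.grab_frame("side");B=optics.grab_frame("top")
for n,f in(("side",A),("top",B)):
    d=np.abs(f["color"].astype(int)-load(n)["color"]).max(2)
    print(n,"change at spare", (d[240:400,160:330] if n=="side" else d[145:280,75:235]).max())
a=A["color"][130:240,240:350,::-1];b=B["color"][150:260,310:420,::-1]
cv2.imwrite("pics/both7.png",cv2.resize(np.hstack([a,b]),None,fx=3.6,fy=3.6,interpolation=cv2.INTER_CUBIC))
for n,f,BE in (("side",A,[.5604,-.1362,0]),("top",B,[.5583,-.1391,0])):
    th=np.radians(2.1); ex=np.array([np.cos(th),np.sin(th),0]); ey=np.array([-ex[1],ex[0],0]); o=[240,130] if n=="side" else [310,150]
    home=np.array(BE)-.0365*ex-.035*ey
    for t in(-.005,0,.005):
        p=home+t*(.196*ex+.981*ey); p[2]=.084
        print(n,t,[((np.array(proj(f,p+a*.013*ex+b*.007*ey))-o)*3.6+[0 if n=="side" else 396,0]).round() for a,b in((-1,-1),(1,-1),(1,1),(-1,1))])
E
```

```text
[ 0.48674373 -0.47449582  0.19768108] [ 0.65097142  0.09789899 -0.14689196] 12.2333
side change at spare 5
top change at spare 16
side -0.005 [array([294., 126.]), array([245., 122.]), array([243., 134.]), array([292., 138.])]
side 0 [array([291., 130.]), array([242., 126.]), array([240., 139.]), array([289., 143.])]
side 0.005 [array([289., 134.]), array([240., 130.]), array([237., 143.]), array([287., 147.])]
top -0.005 [array([624., 284.]), array([619., 230.]), array([590., 232.]), array([595., 285.])]
top 0 [array([614., 282.]), array([609., 229.]), array([580., 230.]), array([585., 283.])]
top 0.005 [array([603., 281.]), array([599., 227.]), array([570., 229.]), array([574., 282.])]
```

View pics/both7.png

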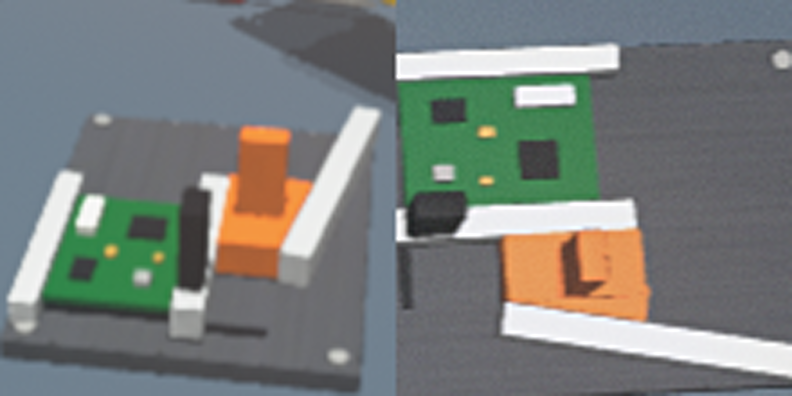

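The picture shows the bar flush on the board, with the wedge filling the space between bar and ramp. Its tab top, at ~(596,255) in the right panel and (265,132) in the left, sits on the predicted home position. The spare fixture has not changed.

```bash
python3 -c "
from cell import workorder; print(workorder.finish_job())"
```

```text
the job is handed in; nothing more can be done
None
```

The board fixture is clamped: the bar is up against the board's edge and its wedge is jammed behind it. I handed the job in at about 12 s, with the arm raised clear of everything.

- **Bar:** I pushed it with closed fingers until it stopped dead against the board. The force rose from about 3 N while sliding to 9 N with no further movement.
- **Wedge:** I drove it up its ramp until it came tight, then pushed on to 20 N. It gave only about 2 mm after tightening.
- **Last checks:** In the final side and top pictures the bar is flush on the board and the wedge tab sits on the computed home position. The spare wedge did not move, as its fixture's image is unchanged apart from noise.
- **Readings that disagreed:**
  - Partway along, one side-camera estimate put the wedge about 7 mm short of home, though it came tight after roughly 2 mm more. The final views in both cameras agree with home.
  - The wrist also showed about 6 N upward while the wedge slid. I put this down to rubbing, and it was gone once the arm moved clear.

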